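Start a cast lever on its fixture pin and hold it level

ROBOT

A 6-joint arm with a two-finger parallel gripper is mounted at the origin on a cart in front of the work surface, level with it; the furniture and walls round the work are solid. World frame = base frame: x ahead of the robot, y to its left, z up, the work surface at z = 0. Lengths are in mm, angles in degrees, forces in N, time in s.
With the tool pointing down it reaches from about 300 to 850 mm from the base axis. Payload 4.2 kg.
Tool frame: the origin (TCP) lies midway between the tips of the shut fingers; the grasp point (between the pads) lies 19 mm behind it; z points along the fingers, y is the direction in which the jaws open and shut (so a half turn about z gives the same grasp; the last joint's range is limited). The gripper opens to 91 mm and grips with 3 to 60 N. Pads are 32 mm wide; open, the fingers measure 118 mm over their backs; the gripper's body (76 mm by 178 mm) begins 60 mm behind the grasp point.
Start: joints at [-76.948, 18.312, 89.639, -0, 72.044, -1.146], TCP at [141.034, -557.452, 213.976] pointing down, gripper open.
Joint ranges: [-177.97, 177.97], [-48.28, 115.42], [12.27, 149.76], [-77.06, 257.06], [2.81, 150.46], [-146.56, 146.56]. Speed limits (degrees/s): [147.25, 147.25, 180, 180, 180, 180].

INTERFACE

Orientations are given as [roll, pitch, yaw] about the fixed x, y, z axes, in that order (R = Rz(yaw) Ry(pitch) Rx(roll)).
In Python, from workcell import env gives the robot as it stands.
- The arm moves only by the shell command python3 -m jog 'ROWS' [FORCE]. ROWS is JSON, a list of rows, each an object of numbers: "dx", "dy", "dz": the shift along the world's x, y, z in m; "wx", "wy", "wz": the turn, a rotation vector about the world's x, y, z in rad; "grip": the gripper's target within -1 to 1 (shut at 1, half-way at 0, fully open at -1). In form: [{"dx": .., "dy": .., "dz": .., "wx": .., "wy": .., "wz": .., "grip": ..}, ...]. A call has 1 to 10 rows; each row shifts and turns the commanded pose from where the row before left it; what a row does not reach is not made up. A row lasts 1/10 s, in which the tool goes at most 50 mm and 8.59 degrees, less where a joint would pass 70% of its speed; a pose out of reach is approached as far as the arm can. A call with a gripper value outside its range is refused whole. The fingers move at their own pace and stop on an object; FORCE is the grip in N (left out, the last holds). Time passes only in rows, so rows that do not move let the fingers close. It gives the time, the measured TCP pose, the force and the opening at its end, in the units of the state.
- env.state(): the state, without advancing time (a new reading comes with each control period).
- env.grab_frame(name): name is "scene" or "top"; returns the picture (480x640x3 uint8, red, green, blue); there is no depth.
- env.get_calibration(name): a dict with "fx", "fy", "cx", "cy" (pixels), "R" (3x3) and "t" (3): a world point X has camera coordinates R X + t. Camera axes: x right, y down, z forward; pixel columns grow to the right and rows downward; lengths in mm; the calibration is good to about 2 mm. A picture is of the moment at which its call begins. get_calibration takes no time and is no camera call.
- env.job_done(): hands the job in, once; it reports no verdict.
The state is a dict: "time_s": time; "qpos": joint angles; "qvel": joint speeds; "effort": joint torques, N m; "ee_pos": TCP position; "ee_rot": TCP orientation; "force": force on the tool from outside, world axes, zero at the start; "torque": the same for the moment, N m; "gripper_width": finger opening in mm.
Only numpy, scipy, OpenCV 4.12 (cv2) and the standard library are available. Lean on these libraries where they do the work, as an engineer would, in place of code of your own. Each camera call takes 0.05 s, during which the arm holds its last target. There are 200 camera calls.

TASK

Swing the clamping fixture's strap well clear of the nest, then pick up the cast lever by its balance point and carry it level to the fixture. Start its hub down over the locating pin with the small end over the nest, and stop there with about 2 cm of daylight between hub and seat: finish still holding the lever still and level, carried by the gripper alone, so that I can oil the seats before it goes down. Leave the oil can, the flux jar and the brass ring where they are.

Things in the scene. Friction and masses are not known exactly. Their poses are not given: they have to be found in the camera images.
- fixture: Clamping fixture, fixed to the bench: dark steel base plate 232 x 106 mm, top face 14 mm above the bench. Origin on the bench under the axis of its locating pin; z up; x runs along the plate from the pin towards the nest. The plate covers x -48 to 184 mm, y -47 to 59 mm. Small screw heads in its corners rise to 19 mm above the bench.
- hub_seat (a point): Centre of the hub seat, a bright steel disc 46 mm across round the foot of the locating pin, its top face 24 mm above the bench. The pin is 20 mm in diameter and rises 48 mm above the seat (72 mm above the bench); its last 12 mm taper to 10 mm. Axes as the fixture's.
- nest (a point): Centre of the top of the rest pad for the lever's small end, at the same height as the hub seat, at x 145, y -20 mm in the fixture's frame. Two bright steel cheek blocks stand 37 mm apart at either side of it, 8 mm above the pad.
- strap_pivot (a point): Point on the upright pivot of the swinging strap, at x 145, y 42 mm in the fixture's frame, 59 mm above the bench. A steel pillar 20 mm across, the pivot bolt's head reaches 73 mm above the bench.
- strap (a joint): Angle of the swinging strap, rad: 0 = over the nest (along the fixture's -y from the pivot), growing counterclockwise seen from above, out past the plate's end; 1.57 = along the fixture's +x; stop at 1.6. Starts at 0 to 0.25; from 0.9 on it is well clear. 22 to 26 mm wide, 10 mm thick, underside 54 mm above the bench. Slight friction (1.5 N at the screw); stays where it is left.
- clamp_screw (a point): Middle of the knurled clamp-screw head on the free end of the strap, 62 mm from the pivot: upright cylinder 19 mm in diameter, 22 mm tall, from 67 to 89 mm above the bench (this point 78 mm); it does not turn or lift; its tip stands 4 mm out below the strap. A handle to swing the strap by, from above.
- lever: Loose grey cast lever, 0.42 to 0.6 kg, 183 mm long, flat on the bench. Origin: bore centre on the underside; z up; x along the inner arm. Hub 48 mm across, 30 mm high, 26 mm bore right through; split lug 23 mm wide out to y = +48 mm. Inner arm: flat-sided bar 14 mm wide, 4 to 30 mm above the underside, x = 24 to 78 mm; outer arm 12 mm wide, 4 to 22 mm high, bent 17 degrees to -y.
- balance (a point): Balance point of the lever: in the middle of the inner arm's width, x = 47 mm, y = 0 and 20 mm above the lever's underside. Take the arm across its 14 mm with the fingers' middle within 10 mm of it along the arm. Axes as the lever's.
- small_end (a point): Centre of the underside of the lever's small end (boss 28 mm in diameter, 24 mm high, 10 mm hole), at x 145, y -20 mm in the lever's frame. Belongs straight over the nest.
- oil_can_1: Bystander: grey oil can with a brass spout, 64 x 114 x 151 mm, standing behind the fixture's pin end, to the right. Origin at the centre of its foot. Leave alone.
- flux_jar_1: Bystander: brown jar with a black screw cap, 56 mm in diameter, 68 mm tall, behind the lever to the left. Origin at the centre of its foot. Leave alone.
- brass_ring_1: Bystander: brass ring, 64 mm across, 12 mm high, lying near the front edge to the right. Origin at the centre of its underside. Leave alone.

How it is judged (in metres and radians):
On the way, in this order (a step that is already met when the one before it is completed fails the run):
1. the strap is swung clear of the nest (0.9 rad or more) and the lever still lies on the bench (value of joint strap above 0.9 rad and height (world z) of lever below 0.01 m), for 0.2 s.
2. the lever is lifted by its balance point, level and clear of the bench (x of the grasp point in the frame of balance between -0.015 and 0.015 m and y of the grasp point in the frame of balance between -0.015 and 0.015 m and contact force between the fingers and lever above 3 N and height (world z) of lever above 0.035 m and angle between lever's own z axis and vertical below 0.12 rad), for 0.2 s.
At the end, for the whole second after the job is handed in: Held within 15 mm of the balance point, hub round the pin 10 to 30 mm above the seat and within 5 mm of its axis, small end within 9 mm of straight above the nest, level to 3.5 degrees, at rest, under 3 N between lever and fixture; strap at 0.9 rad or more; bystanders within 25 mm (value of joint strap above 0.9 rad and x of the grasp point in the frame of balance between -0.015 and 0.015 m and y of the grasp point in the frame of balance between -0.015 and 0.015 m and contact force between the fingers and lever above 3 N and z of lever in the frame of hub_seat between 0.01 and 0.03 m and horizontal distance between lever and hub_seat below 0.005 m and horizontal distance between small_end and nest below 0.009 m and angle between lever's own z axis and vertical below 0.06 rad and contact force between lever and fixture below 3 N and linear speed of lever below 0.02 m/s and angular speed of lever below 0.2 rad/s); the arm keeps its last pose, push and grip.
It fails at once if the oil can is moved more than 25 mm (distance of oil_can_1 from where it was at the start of the episode above 0.025 m).
It fails at once if the flux jar is moved more than 25 mm (distance of flux_jar_1 from where it was at the start of the episode above 0.025 m).
It fails at once if the brass ring is moved more than 25 mm (distance of brass_ring_1 from where it was at the start of the episode above 0.025 m).
It fails at once if the lever tips more than 20 degrees from level (angle between lever's own z axis and vertical above 0.35 rad).
It also fails if it takes over 48 s, if anything falls off the work surface, if the arm or the gripper's body presses on something with over 40 N, if the wrist force passes 120 N, or if a joint passes its speed limit or range.

## Working session

There is one attempt and no reset: what is moved stays moved. The work goes in short steps, Python scripts to look and compute and a shell command to move; the robot and the scene stay as the last step left them, time stands still between calls to the robot, and variables do not carry over. Pictures are saved under pics/ and viewed, about 8 in all and at most 12, crops included, and the job is handed in when it is done.

```bash
ls; mkdir -p pics
python3 - <<'E'
from workcell import env
import cv2,numpy as np
for n in("scene","top"):
    im=env.grab_frame(n); cv2.imwrite(f"pics/{n}0.png",im[:,:,::-1])
    c=env.get_calibration(n); R=np.array(c["R"]);print(n,c["fx"],c["fy"],c["cx"],c["cy"],"cam",(-R.T@np.array(c["t"])).round(),R.round(3).tolist())
print(env.state())
E
```

```text
pics
scene 439.3106179256976 439.3106179256976 310.14528629356954 236.6862077020829 cam [167. 572. 818.] [[-0.898, -0.44, -0.016], [-0.313, 0.664, -0.678], [0.309, -0.604, -0.735]]
top 448.70822342609375 448.70822342609375 323.25892063863705 237.33635547077532 cam [ 346.  -16. 1033.] [[0.017, -1.0, 0.011], [-0.991, -0.018, -0.133], [0.133, -0.008, -0.991]]
{'time_s': 0.1, 'qpos': array([-7.69461737e+01,  1.83481185e+01,  8.97007244e+01, -2.06217810e-04,
        7.20446655e+01, -1.14621094e+00]), 'qvel': array([ 0.05918525, -0.09407763, -0.19821611,  0.10042936,  0.02272557,
       -0.02466474]), 'effort': array([-1.12160117e-04, -4.13332915e+01, -2.32510489e+01,  7.29443366e-02,
        4.21909627e-02, -5.93289769e-05]), 'ee_pos': array([ 140.94330331, -556.9765218 ,  213.19409088]), 'ee_rot': array([-1.79906506e+02, -1.67449397e-03,  1.42000996e+01]), 'force': array([-0.47791909,  0.10478792,  0.49475937]), 'torque': array([-0.06563115, -0.0424495 , -0.01759494]), 'gripper_width': 91.43243621862037}
```

View pics/scene0.png

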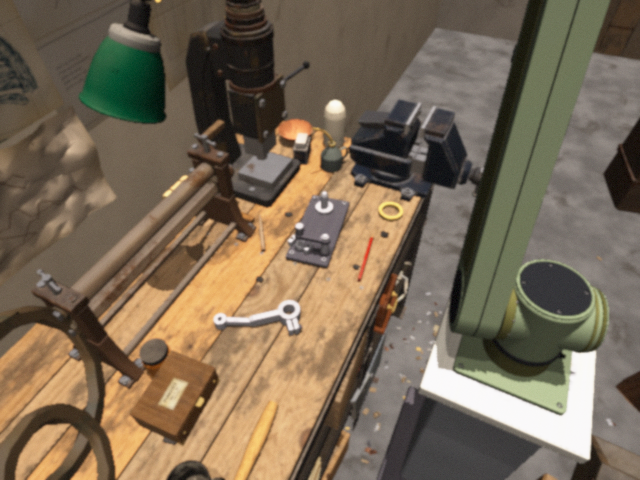

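View pics/top0.png

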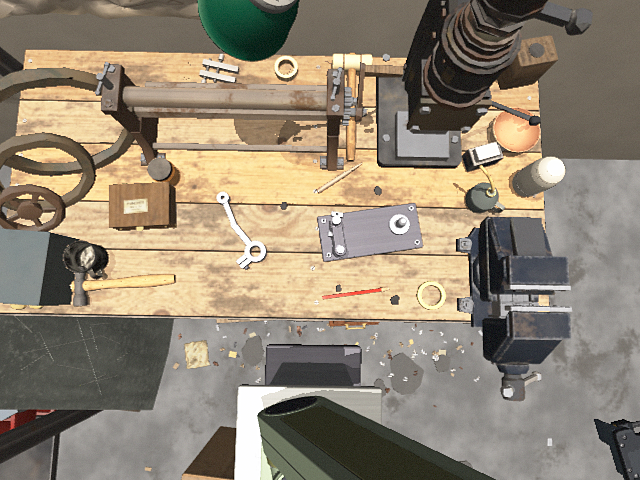

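The top view shows the lever with its hub at about (255,251), its small end at (223,198) and its lug at (243,265). The fixture has its pin near (400,224) and the strap at about (337,215)-(338,250). I'll enlarge both areas.

```bash
cat > h.py <<'E'
from workcell import env
import cv2,numpy as np
def cal(n):
    c=env.get_calibration(n);return np.array([[c["fx"],0,c["cx"]],[0,c["fy"],c["cy"]],[0,0,1]]),np.array(c["R"]),np.array(c["t"]).ravel()
def ray(n,uv,z):
    K,R,t=cal(n);o=-R.T@t;d=R.T@np.linalg.inv(K)@[uv[0],uv[1],1];return o+d*(z-o[2])/d[2]
def proj(n,X):
    K,R,t=cal(n);p=K@(R@np.asarray(X,float)+t);return p[:2]/p[2]
def crop(im,x,y,w,h,s):
    return cv2.resize(im[y:y+h,x:x+w],None,fx=s,fy=s,interpolation=cv2.INTER_CUBIC)
E
python3 - <<'E'
import cv2,numpy as np
from h import *
t=cv2.imread("pics/top0.png");s=cv2.imread("pics/scene0.png")
a=np.hstack([crop(t,310,195,120,75,6.66)]);b=np.hstack([crop(t,205,180,80,100,3.3),crop(s,270,185,100,94,3.5)])
H=np.zeros((a.shape[0]+b.shape[0] if 0 else 500,800,3),np.uint8);H[:a.shape[0],:min(800,a.shape[1])]=a[:500,:800]
cv2.imwrite("pics/c1.png",H)
b1=crop(t,205,185,80,90,5);b2=crop(s,280,185,80,90,5);cv2.imwrite("pics/c2.png",np.hstack([b1,b2]))
E
```

```text
Traceback (most recent call last):
ValueError: all the input array dimensions except for the concatenation axis must match exactly, but along dimension 0, the array at index 0 has size 330 and the array at index 1 has size 329
```

Run:
```python
import cv2,numpy as np
from h import *
t=cv2.imread("pics/top0.png");s=cv2.imread("pics/scene0.png")
cv2.imwrite("pics/c1.png",crop(t,312,195,120,75,6))
cv2.imwrite("pics/c2.png",np.hstack([crop(t,205,185,80,90,5),crop(s,280,185,80,90,5)]))
```

```text
(no output)
```

View pics/c1.png

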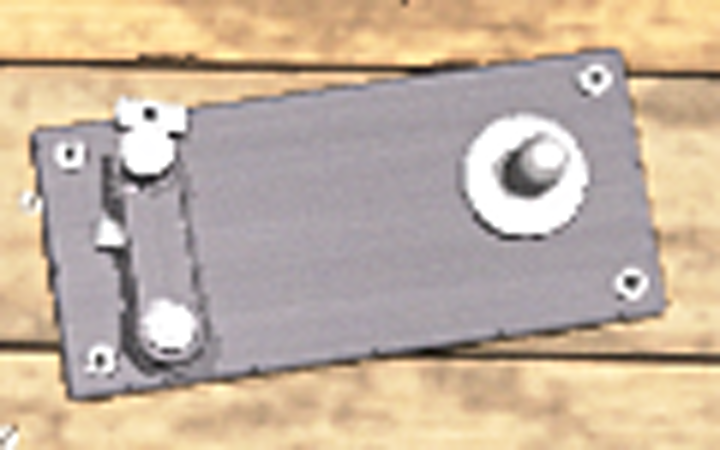

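View pics/c2.png

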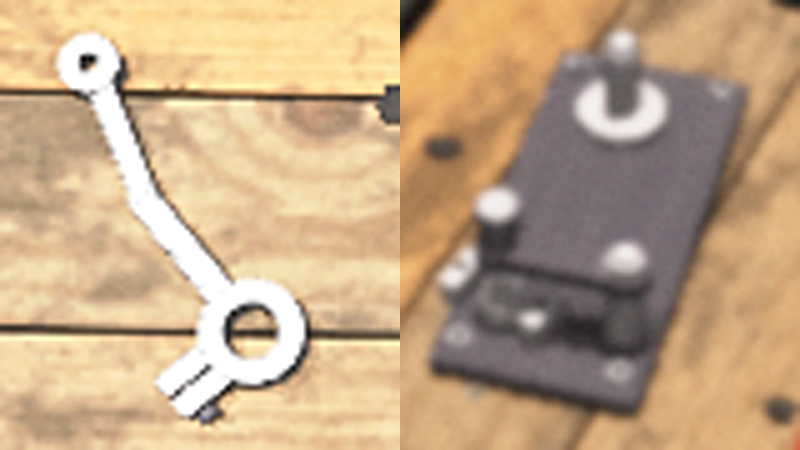

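In crop c1 the seat disc is at about (525,177), the clamp screw at (147,152), and the pivot head at (168,328). The plate corners are at (37,133), (620,50), (662,312) and (75,397). In c2 the bore is at about (252,330) and the small-end hole at (88,63). Next I'll turn these into positions and compare them with the sizes given.

```bash
cat > m.py <<'E'
from h import *
np.set_printoptions(precision=1,suppress=True)
t=cv2.imread("pics/top0.png")
P=lambda u,v,z,x0=312,y0=195,s=6:ray("top",((u+.5)/s-.5+x0,(v+.5)/s-.5+y0),z)
cor=np.array([P(*c,14) for c in((37,133),(620,50),(662,312),(75,397))])[:,:2]
print("corners",cor.tolist(),"sides",np.linalg.norm(np.diff(cor,axis=0),axis=1))
# fixture corners: TL=(184,-47) TR=(-48,-47) BR=(-48,59) BL=(184,59)
loc=np.array([(184,-47),(-48,-47),(-48,59),(184,59)],float)
def fit(loc,w):
    a=loc-loc.mean(0);b=w-w.mean(0);th=np.arctan2((a[:,0]*b[:,1]-a[:,1]*b[:,0]).sum(),(a*b).sum())
    R=np.array([[np.cos(th),-np.sin(th)],[np.sin(th),np.cos(th)]]);o=w.mean(0)-R@loc.mean(0);return th,R,o
th,R,o=fit(loc,cor);print("fixture yaw",np.degrees(th),"origin",o,"resid",(loc@R.T+o-cor).tolist())
print("seat disc",P(525,177,24)[:2])
piv=P(168,328,73)[:2];scr=P(147,152,89)[:2];print("pivot",piv,"model",R@[145,42]+o,"screw",scr,"dist",np.linalg.norm(scr-piv))
d=R.T@(scr-(R@[145,42]+o));print("strap angle",np.arctan2(d[0],-d[1]),np.linalg.norm(d))
print("nest",R@[145,-20]+o)
hsv=cv2.cvtColor(t,cv2.COLOR_BGR2HSV);m=((hsv[...,2]>170)&(hsv[...,1]<40)).astype(np.uint8)
n,l,st,ce=cv2.connectedComponentsWithStats(m)
for i in range(1,n):
    if 205<ce[i][0]<285 and 185<ce[i][1]<275 and st[i][4]>30:print(st[i],ce[i])
hub=P(252,331,30,205,185,5)[:2];sm=P(88,63,24,205,185,5)[:2]
print("hub",hub,"small",sm,"dist (146.4)",np.linalg.norm(sm-hub))
yl=np.arctan2(*(sm-hub)[::-1])-np.arctan2(-20,145);print("lever yaw",np.degrees(yl),"balance",hub+47*np.array([np.cos(yl),np.sin(yl)]))
E
python3 m.py
```

```text
corners [[530.7432572349511, -10.81165148729011], [567.6261613169595, -235.65757418713974], [465.90835642114047, -250.69054293939703], [429.3633937610423, -27.12946161052183]] sides [227.9 102.8 226.5]
fixture yaw 99.20994374761119 origin [ 515.2 -197.2] resid [[1.4176951359980876, 2.7267129449065557], [1.6669719595228116, -1.4365369689161298], [-1.2487244250429512, -3.369133630393776], [-1.8359426704778343, 2.078957654403368]]
seat disc [ 515.5 -196.8]
pivot [449.9 -59.4] model [450.6 -60.8] screw [511.  -50.4] dist 61.747894283786806
strap angle 0.009229908908672447 61.35229636816533
nest [511.8 -50.9]
[216 192  50  77 740] [241.4 235.2]
hub [447.6 128.4] small [570.2 208.9] dist (146.4) 146.67787954181046
lever yaw 41.14246301251283 balance [483.  159.3]
```

The measurements fit the given sizes: screw radius 61.7 (62 given), lever length 146.7 (146.4 given), and the seat disc agrees with the plate fit. I'll move above the clamp screw with the fingers half open.

```bash
python3 -m jog '[{"dx":0.0247,"dy":0.0338,"grip":0},{"dx":0.0247,"dy":0.0338,"grip":0},{"dx":0.0247,"dy":0.0338,"grip":0},{"dx":0.0247,"dy":0.0338,"grip":0},{"dx":0.0247,"dy":0.0338,"grip":0},{"dx":0.0247,"dy":0.0338,"grip":0},{"dx":0.0247,"dy":0.0338,"grip":0},{"dx":0.0247,"dy":0.0338,"grip":0},{"dx":0.0247,"dy":0.0338,"grip":0},{"dx":0.0247,"dy":0.0338,"grip":0}]' 20
python3 -m jog '[{"dx":0.0247,"dy":0.0338,"wz":-0.016,"grip":0},{"dx":0.0247,"dy":0.0338,"wz":-0.016,"grip":0},{"dx":0.0247,"dy":0.0338,"wz":-0.016,"grip":0},{"dx":0.0247,"dy":0.0338,"wz":-0.016,"grip":0},{"dx":0.0247,"dy":0.0338,"wz":-0.016,"grip":0},{"dz":-0.03,"grip":0},{"dz":-0.03,"grip":0},{"dz":-0.02,"grip":0},{"grip":0},{"grip":0}]'
python3 - <<'E'
from h import *
cv2.imwrite("pics/s1.png",env.grab_frame("scene")[:,:,::-1]);cv2.imwrite("pics/t1.png",env.grab_frame("top")[:,:,::-1])
p=env.state()["ee_pos"];print(p,proj("top",p),proj("scene",p))
a=cv2.imread("pics/t1.png");b=cv2.imread("pics/s1.png")
cv2.imwrite("pics/v1.png",np.hstack([crop(a,290,170,130,110,3),crop(b,260,180,130,110,3)]))
E
```

```text
[ 140.95561302 -557.17363395  213.46607634] [623.93246731 420.48981399] [518.00031577 106.43668115]invalid input
invalid input
```

View pics/v1.png

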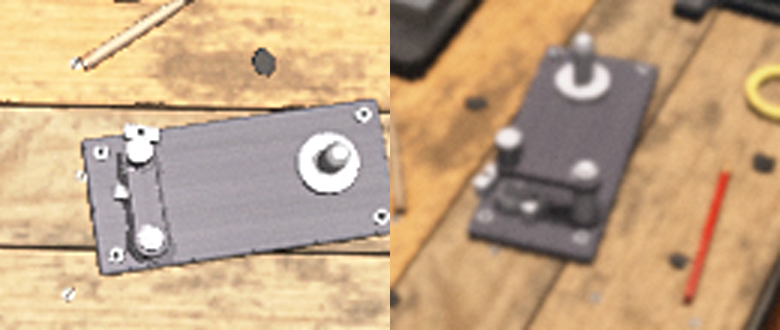

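That jog was refused as "invalid input", and the picture shows the scene unchanged. Every key may be required in each row, so I'll write them all out.

```bash
python3 -m jog '[{"dx":0.0247,"dy":0.0338,"dz":0,"wx":0,"wy":0,"wz":0,"grip":0},{"dx":0.0247,"dy":0.0338,"dz":0,"wx":0,"wy":0,"wz":0,"grip":0},{"dx":0.0247,"dy":0.0338,"dz":0,"wx":0,"wy":0,"wz":0,"grip":0},{"dx":0.0247,"dy":0.0338,"dz":0,"wx":0,"wy":0,"wz":0,"grip":0},{"dx":0.0247,"dy":0.0338,"dz":0,"wx":0,"wy":0,"wz":0,"grip":0},{"dx":0.0247,"dy":0.0338,"dz":0,"wx":0,"wy":0,"wz":0,"grip":0},{"dx":0.0247,"dy":0.0338,"dz":0,"wx":0,"wy":0,"wz":0,"grip":0},{"dx":0.0247,"dy":0.0338,"dz":0,"wx":0,"wy":0,"wz":0,"grip":0},{"dx":0.0247,"dy":0.0338,"dz":0,"wx":0,"wy":0,"wz":0,"grip":0},{"dx":0.0247,"dy":0.0338,"dz":0,"wx":0,"wy":0,"wz":0,"grip":0}]' 20
```

```text
time_s: 1.2
ee_pos: [388.7, -217.9, 214.0]
ee_rot: [180.0, -0.0, 14.2]
force: [1.4, -0.2, -0.1]
gripper_width: 45.6
```

```bash
python3 -m jog '[{"dx":0.0245,"dy":0.0335,"dz":0,"wx":0,"wy":0,"wz":-0.016,"grip":0},{"dx":0.0245,"dy":0.0335,"dz":0,"wx":0,"wy":0,"wz":-0.016,"grip":0},{"dx":0.0245,"dy":0.0335,"dz":0,"wx":0,"wy":0,"wz":-0.016,"grip":0},{"dx":0.0245,"dy":0.0335,"dz":0,"wx":0,"wy":0,"wz":-0.016,"grip":0},{"dx":0.0245,"dy":0.0335,"dz":0,"wx":0,"wy":0,"wz":-0.016,"grip":0},{"dx":0,"dy":0,"dz":-0.03,"wx":0,"wy":0,"wz":0,"grip":0},{"dx":0,"dy":0,"dz":-0.03,"wx":0,"wy":0,"wz":0,"grip":0},{"dx":0,"dy":0,"dz":-0.02,"wx":0,"wy":0,"wz":0,"grip":0},{"dx":0,"dy":0,"dz":0,"wx":0,"wy":0,"wz":0,"grip":0},{"dx":0,"dy":0,"dz":0,"wx":0,"wy":0,"wz":0,"grip":0}]'
python3 - <<'E'
from h import *
a=env.grab_frame("top")[:,:,::-1].copy();b=env.grab_frame("scene")[:,:,::-1].copy()
p=env.state()["ee_pos"]
for n,i in(("top",a),("scene",b)):
    for z in (p[2],78):
        u=proj(n,[p[0],p[1],z]);print(n,u);cv2.circle(i,tuple(int(round(v)) for v in u),1,(0,0,255),-1)
cv2.imwrite("pics/v2.png",np.hstack([crop(a,270,150,130,120,3),crop(b,260,170,130,120,3)]))
E
```

```text
time_s: 2.2
ee_pos: [510.8, -52.0, 134.3]
ee_rot: [180.0, -0.0, 9.6]
force: [-0.1, -0.1, 0.7]
gripper_width: 46.0
top [337.82273095 215.76137535]
top [336.68813602 220.56626536]
scene [299.25375786 210.26373729]
scene [300.08521207 227.98583666]
```

View pics/v2.png

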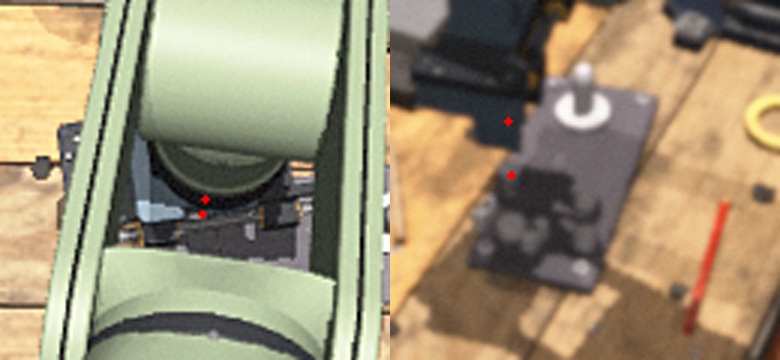

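Top is hidden by the arm. In the scene view the predicted screw point at crop (512,176) falls on the screw, so I'll lower the open fingers over it.

```bash
python3 -m jog '[{"dx":0,"dy":0.001,"dz":-0.015,"wx":0,"wy":0,"wz":0,"grip":0},{"dx":0,"dy":0,"dz":-0.015,"wx":0,"wy":0,"wz":0,"grip":0},{"dx":0,"dy":0,"dz":-0.015,"wx":0,"wy":0,"wz":0,"grip":0},{"dx":0,"dy":0,"dz":-0.015,"wx":0,"wy":0,"wz":0,"grip":0},{"dx":0,"dy":0,"dz":0,"wx":0,"wy":0,"wz":0,"grip":0},{"dx":0,"dy":0,"dz":0,"wx":0,"wy":0,"wz":0,"grip":0}]'
```

```text
time_s: 2.9
ee_pos: [511.3, -51.2, 75.1]
ee_rot: [180.0, -0.1, 9.6]
force: [0.4, -0.3, -0.1]
gripper_width: 45.5
```

```bash
python3 -m jog '[{"dx":-0.0022,"dy":0.009,"dz":0,"wx":0,"wy":0,"wz":0.148,"grip":0},{"dx":-0.0035,"dy":0.0085,"dz":0,"wx":0,"wy":0,"wz":0.148,"grip":0},{"dx":-0.0047,"dy":0.0078,"dz":0,"wx":0,"wy":0,"wz":0.148,"grip":0},{"dx":-0.0058,"dy":0.0072,"dz":0,"wx":0,"wy":0,"wz":0.148,"grip":0},{"dx":-0.0068,"dy":0.0061,"dz":0,"wx":0,"wy":0,"wz":0.148,"grip":0},{"dx":-0.0077,"dy":0.0051,"dz":0,"wx":0,"wy":0,"wz":0.148,"grip":0},{"dx":-0.0083,"dy":0.0039,"dz":0,"wx":0,"wy":0,"wz":0.148,"grip":0},{"dx":-0.0088,"dy":0.0027,"dz":0,"wx":0,"wy":0,"wz":0.148,"grip":0},{"dx":-0.0091,"dy":0.0013,"dz":0,"wx":0,"wy":0,"wz":0.148,"grip":0},{"dx":-0.0092,"dy":0,"dz":0,"wx":0,"wy":0,"wz":0.148,"grip":0}]'
```

```text
time_s: 3.9
ee_pos: [446.4, 0.5, 75.8]
ee_rot: [179.7, 0.1, 94.8]
force: [2.1, -1.2, 0.2]
gripper_width: 45.8
```

```bash
python3 -m jog '[{"dx":0,"dy":0,"dz":0.03,"wx":0,"wy":0,"wz":0,"grip":0},{"dx":0,"dy":0,"dz":0.03,"wx":0,"wy":0,"wz":0,"grip":0},{"dx":0.0046,"dy":0.0199,"dz":0,"wx":0,"wy":0,"wz":-0.117,"grip":0},{"dx":0.0046,"dy":0.0199,"dz":0,"wx":0,"wy":0,"wz":-0.117,"grip":0},{"dx":0.0046,"dy":0.0199,"dz":0,"wx":0,"wy":0,"wz":-0.117,"grip":0},{"dx":0.0046,"dy":0.0199,"dz":0,"wx":0,"wy":0,"wz":-0.117,"grip":0},{"dx":0.0046,"dy":0.0199,"dz":0,"wx":0,"wy":0,"wz":-0.117,"grip":0},{"dx":0.0046,"dy":0.0199,"dz":0,"wx":0,"wy":0,"wz":-0.117,"grip":0},{"dx":0.0046,"dy":0.0199,"dz":0,"wx":0,"wy":0,"wz":-0.117,"grip":0},{"dx":0.0046,"dy":0.0199,"dz":0,"wx":0,"wy":0,"wz":-0.117,"grip":0}]'
python3 -m jog '[{"dx":0,"dy":0,"dz":-0.03,"wx":0,"wy":0,"wz":0,"grip":0},{"dx":0,"dy":0,"dz":0,"wx":0,"wy":0,"wz":0,"grip":0},{"dx":0,"dy":0,"dz":0,"wx":0,"wy":0,"wz":0,"grip":0}]'
python3 - <<'E'
from h import *
a=env.grab_frame("top")[:,:,::-1].copy();b=env.grab_frame("scene")[:,:,::-1].copy()
cv2.imwrite("pics/t3.png",a);cv2.imwrite("pics/s3.png",b)
p=env.state()["ee_pos"]
for n,i in(("top",a),("scene",b)):
    for z in (p[2],30):
        u=proj(n,[p[0],p[1],z]);print(n,u);cv2.circle(i,tuple(int(round(v)) for v in u),1,(0,0,255),-1)
cv2.imwrite("pics/v3.png",np.hstack([crop(a,200,160,200,120,2),crop(b,200,180,200,160,2)[:240]]) if 0 else np.vstack([crop(a,200,160,240,110,2.5),crop(b,200,200,240,130,2.5)]))
E
```

```text
time_s: 4.9
ee_pos: [482.3, 160.9, 135.7]
ee_rot: [179.9, -0.2, 40.5]
force: [1.0, -0.3, -0.9]
gripper_width: 45.5
time_s: 5.2
ee_pos: [481.4, 159.8, 104.9]
ee_rot: [180.0, -0.0, 40.8]
force: [-0.2, 0.1, -0.7]
gripper_width: 45.7
top [235.4680019  230.32061972]
top [241.61372886 235.30817086]
scene [264.31115113 292.7720049 ]
scene [267.62157512 313.73552951]
```

View pics/v3.png

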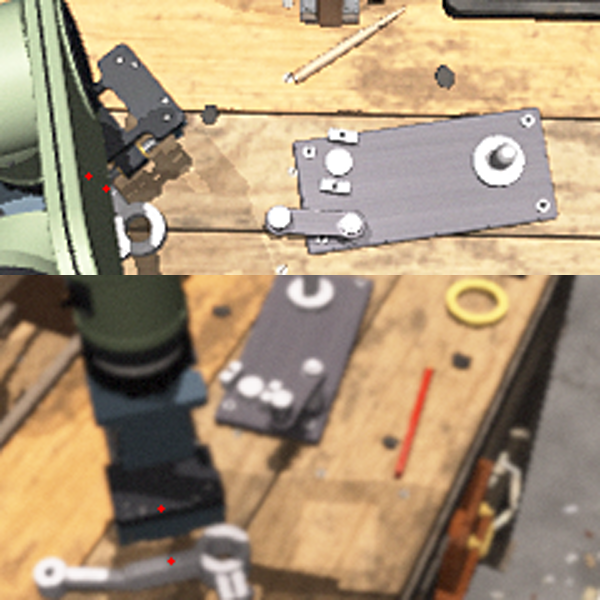

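The strap now lies along +x of the fixture (crop (350,225) to (278,218)), well clear. The grasp point projects onto the middle of the lever's inner arm at scene crop (171,561). Next I'll lower onto it and close.

```bash
python3 -m jog '[{"dx":0.0015,"dy":-0.0005,"dz":-0.02,"wx":0,"wy":0,"wz":0.005,"grip":0},{"dx":0,"dy":0,"dz":-0.02,"wx":0,"wy":0,"wz":0,"grip":0},{"dx":0,"dy":0,"dz":-0.02,"wx":0,"wy":0,"wz":0,"grip":0},{"dx":0,"dy":0,"dz":-0.02,"wx":0,"wy":0,"wz":0,"grip":0},{"dx":0,"dy":0,"dz":-0.014,"wx":0,"wy":0,"wz":0,"grip":0},{"dx":0,"dy":0,"dz":-0.006,"wx":0,"wy":0,"wz":0,"grip":0},{"dx":0,"dy":0,"dz":0,"wx":0,"wy":0,"wz":0,"grip":0},{"dx":0,"dy":0,"dz":0,"wx":0,"wy":0,"wz":0,"grip":0}]'
python3 -m jog '[{"dx":0,"dy":0,"dz":0,"wx":0,"wy":0,"wz":0,"grip":1},{"dx":0,"dy":0,"dz":0,"wx":0,"wy":0,"wz":0,"grip":1},{"dx":0,"dy":0,"dz":0,"wx":0,"wy":0,"wz":0,"grip":1},{"dx":0,"dy":0,"dz":0,"wx":0,"wy":0,"wz":0,"grip":1},{"dx":0,"dy":0,"dz":0,"wx":0,"wy":0,"wz":0,"grip":1},{"dx":0,"dy":0,"dz":0,"wx":0,"wy":0,"wz":0,"grip":1},{"dx":0,"dy":0,"dz":0,"wx":0,"wy":0,"wz":0,"grip":1},{"dx":0,"dy":0,"dz":0,"wx":0,"wy":0,"wz":0,"grip":1}]' 35
```

```text
time_s: 6.1
ee_pos: [483.6, 159.5, 5.0]
ee_rot: [179.9, -0.1, 41.1]
force: [0.4, -0.0, 0.6]
gripper_width: 45.8
time_s: 6.9
ee_pos: [483.0, 159.3, 4.2]
ee_rot: [180.0, -0.0, 41.1]
force: [1.0, -1.3, 2.6]
gripper_width: 13.9
```

The opening of 13.9 mm matches the 14 mm arm. I'll lift to 100 mm and check.

```bash
python3 -m jog '[{"dx":0,"dy":0,"dz":0.004,"wx":0,"wy":0,"wz":0,"grip":1},{"dx":0,"dy":0,"dz":0.008,"wx":0,"wy":0,"wz":0,"grip":1},{"dx":0,"dy":0,"dz":0.014,"wx":0,"wy":0,"wz":0,"grip":1},{"dx":0,"dy":0,"dz":0.02,"wx":0,"wy":0,"wz":0,"grip":1},{"dx":0,"dy":0,"dz":0.02,"wx":0,"wy":0,"wz":0,"grip":1},{"dx":0,"dy":0,"dz":0.02,"wx":0,"wy":0,"wz":0,"grip":1},{"dx":0,"dy":0,"dz":0.014,"wx":0,"wy":0,"wz":0,"grip":1},{"dx":0,"dy":0,"dz":0,"wx":0,"wy":0,"wz":0,"grip":1},{"dx":0,"dy":0,"dz":0,"wx":0,"wy":0,"wz":0,"grip":1},{"dx":0,"dy":0,"dz":0,"wx":0,"wy":0,"wz":0,"grip":1}]'
python3 - <<'E'
from h import *
s=env.state();p=s["ee_pos"];print(p,s["ee_rot"],s["force"],s["torque"],s["gripper_width"])
cv2.imwrite("pics/s4.png",env.grab_frame("scene")[:,:,::-1]);cv2.imwrite("pics/t4.png",env.grab_frame("top")[:,:,::-1])
th=np.radians(99.2);R=np.array([[np.cos(th),-np.sin(th)],[np.sin(th),np.cos(th)]])
print("target tcp",R@[47,0]+[515.3,-197])
a=cv2.imread("pics/t3.png");b=cv2.imread("pics/s4.png")
cv2.imwrite("pics/v4.png",np.hstack([crop(a,312,195,100,75,4)[:300],crop(b,205,235,100,75,4)]))
E
```

```text
time_s: 7.9
ee_pos: [481.7, 159.1, 102.9]
ee_rot: [-179.9, 0.1, 41.1]
force: [0.3, 0.1, -3.8]
gripper_width: 13.6
[481.68976915 159.07418814 102.89501608] [-1.79942526e+02  1.36647297e-01  4.10732947e+01] [ 0.27270011  0.10689957 -3.81467491] [-0.01404915 -0.04868375  0.014378  ] 13.550318771464282
target tcp [ 507.78558418 -150.60459554]
```

View pics/v4.png

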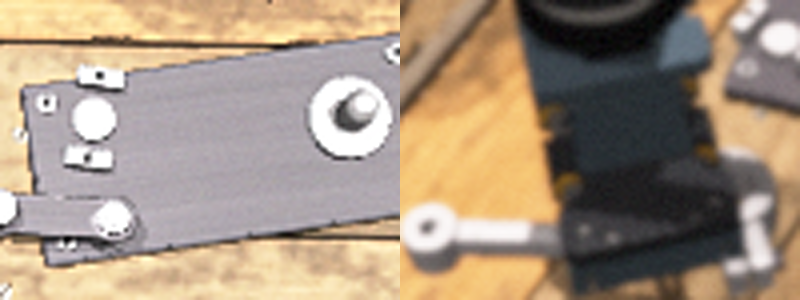

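The lever is lifted and level. In the left crop the nest pad shows at (93,118) and the seat at (349,117). I'll refine the fixture's yaw from these two with sub-pixel masks.

Run:
```python
from h import *
np.set_printoptions(precision=1,suppress=True)
a=cv2.imread("pics/t3.png");b=cv2.imread("pics/t0.png") if 0 else a
g=cv2.cvtColor(a,cv2.COLOR_BGR2HSV)
def blob(x0,y0,w,h):
    m=((g[...,2]>190)&(g[...,1]<40)).astype(np.uint8)[y0:y0+h,x0:x0+w]
    c=max(cv2.findContours(m,cv2.RETR_EXTERNAL,cv2.CHAIN_APPROX_NONE)[0],key=cv2.contourArea)
    e=cv2.fitEllipse(c);return np.array(e[0])+[x0,y0],e[1]
s,es=blob(385,208,30,30);n,en=blob(329,217,13,15)
S=ray("top",s,24);N=ray("top",n,24);print("seat",s,es,S,"nest",n,en,N)
d=(N-S)[:2];print("dist(146.4)",np.linalg.norm(d));yaw=np.degrees(np.arctan2(d[1],d[0])-np.arctan2(-20,145));print("yaw",yaw)
for y in(yaw,99.2):
    r=np.radians(y);print("tcp",S[:2]+47*np.array([np.cos(r),np.sin(r)]))
```

```text
seat [399.1 223.6] (19.056894302368164, 19.877138137817383) [ 516.5 -196.9   24. ] nest [335.  223.9] (10.009623527526855, 10.258176803588867) [513.  -50.4  24. ]
dist(146.4) 146.51626467386183
yaw 99.22793744695667
tcp [ 509.  -150.5]
tcp [ 509.  -150.5]
```

```bash
python3 -m jog '[{"dx":0.001,"dy":-0.01,"dz":0.005,"wx":0,"wy":0,"wz":0.03,"grip":1},{"dx":0.001,"dy":-0.017,"dz":0.005,"wx":0,"wy":0,"wz":0.055,"grip":1},{"dx":0.002,"dy":-0.02,"dz":0,"wx":0,"wy":0,"wz":0.065,"grip":1},{"dx":0.002,"dy":-0.02,"dz":0,"wx":0,"wy":0,"wz":0.065,"grip":1},{"dx":0.002,"dy":-0.02,"dz":0,"wx":0,"wy":0,"wz":0.065,"grip":1},{"dx":0.002,"dy":-0.02,"dz":0,"wx":0,"wy":0,"wz":0.065,"grip":1},{"dx":0.002,"dy":-0.02,"dz":0,"wx":0,"wy":0,"wz":0.065,"grip":1},{"dx":0.002,"dy":-0.02,"dz":0,"wx":0,"wy":0,"wz":0.065,"grip":1},{"dx":0.002,"dy":-0.02,"dz":0,"wx":0,"wy":0,"wz":0.065,"grip":1},{"dx":0.002,"dy":-0.02,"dz":0,"wx":0,"wy":0,"wz":0.065,"grip":1}]'
python3 -m jog '[{"dx":0.002,"dy":-0.02,"dz":0,"wx":0,"wy":0,"wz":0.065,"grip":1},{"dx":0.002,"dy":-0.02,"dz":0,"wx":0,"wy":0,"wz":0.065,"grip":1},{"dx":0.002,"dy":-0.02,"dz":0,"wx":0,"wy":0,"wz":0.065,"grip":1},{"dx":0.002,"dy":-0.02,"dz":0,"wx":0,"wy":0,"wz":0.065,"grip":1},{"dx":0.001,"dy":-0.02,"dz":0,"wx":0,"wy":0,"wz":0.065,"grip":1},{"dx":0,"dy":-0.015,"dz":0,"wx":0,"wy":0,"wz":0.055,"grip":1},{"dx":0,"dy":-0.0075,"dz":0,"wx":0,"wy":0,"wz":0.029,"grip":1},{"dx":0,"dy":0,"dz":0,"wx":0,"wy":0,"wz":0,"grip":1},{"dx":0,"dy":0,"dz":0,"wx":0,"wy":0,"wz":0,"grip":1},{"dx":0,"dy":0,"dz":0,"wx":0,"wy":0,"wz":0,"grip":1}]'
python3 - <<'E'
from h import *
s=env.state();p=s["ee_pos"];print(p,s["ee_rot"],s["force"])
a=env.grab_frame("top")[:,:,::-1].copy();b=env.grab_frame("scene")[:,:,::-1].copy()
cv2.imwrite("pics/t5.png",a);cv2.imwrite("pics/s5.png",b)
cv2.imwrite("pics/v5.png",np.hstack([crop(a,300,180,120,100,3.3),crop(b,270,150,120,100,3.3)]))
E
```

```text
time_s: 9.0
ee_pos: [500.3, -28.4, 113.2]
ee_rot: [-179.9, 0.0, 75.9]
force: [-0.1, 0.3, -4.5]
gripper_width: 13.7
time_s: 10.0
ee_pos: [509.5, -149.5, 113.6]
ee_rot: [-180.0, -0.0, 99.2]
force: [0.1, 0.1, -4.9]
gripper_width: 13.8
[ 509.47757487 -149.53268535  113.62582238] [-1.79961969e+02 -3.72988662e-02  9.91688258e+01] [ 0.10752019  0.11024014 -4.90942262]
```

View pics/v5.png

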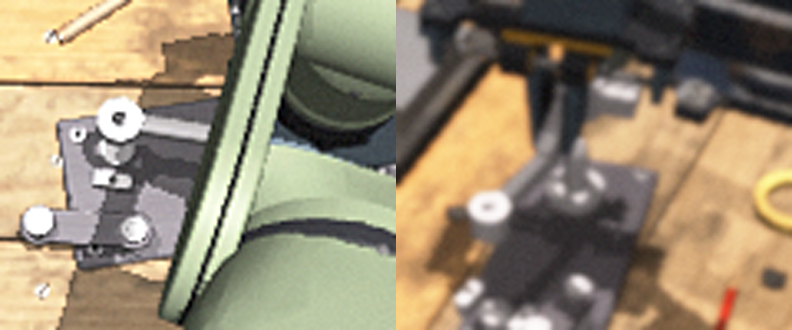

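The small-end hole is visible at top crop (120,119) and scene crop (490,208). The hub is hidden behind the arm and fingers, so I'll check the in-hand pose from the small end.

Run:
```python
from h import *
np.set_printoptions(precision=1,suppress=True)
p=env.state()["ee_pos"];yaw=np.radians(env.state()["ee_rot"][2]);lz=p[2]-4.2
R=np.array([[np.cos(yaw),-np.sin(yaw)],[np.sin(yaw),np.cos(yaw)]])
print("predicted small",p[:2]+R@[98,-20],"hub",p[:2]+R@[-47,0],"lz",lz)
def boss(n,f,x0,y0,w,h,z):
    g=cv2.cvtColor(cv2.imread(f),cv2.COLOR_BGR2HSV)
    m=((g[...,2]>150)&(g[...,1]<60)).astype(np.uint8)
    gr=cv2.cvtColor(cv2.imread(f),cv2.COLOR_BGR2GRAY)[y0:y0+h,x0:x0+w].astype(float)
    wgt=np.clip(gr.max()*.75-gr,0,None);yy,xx=np.mgrid[:h,:w];u=np.array([(wgt*xx).sum(),(wgt*yy).sum()])/wgt.sum()+[x0,y0]
    return u,ray(n,u,z)
for n,f,u0,v0 in(("top","pics/t5.png",300+120/3.3,180+119/3.3),("scene","pics/s5.png",270+(490-396)/3.3,150+208/3.3)):
    u0,v0=int(round(u0)),int(round(v0))
    print(n,u0,v0,boss(n,f,u0-3,v0-3,7,7,lz+24))
S=proj("scene",[516,-197,24]);print("scene seat pred",S,"pin top pred",proj("scene",[516,-197,72]))
gs=cv2.imread("pics/scene0.png");print("scene seat seen ~ (280+220/5,185+108/5)=",ray("scene",(280+(621-400)/5,185+108/5),24),"pin top",ray("scene",(280+(622-400)/5,185+40/5),72), "pivot",ray("scene",(280+(626-400)/5,185+257/5),73))
```

```text
predicted small [513.7 -49.6] hub [ 517.2 -196. ] lz 109.66617656165087
top 336 216 (array([335.4, 215.2]), array([512.8, -47.3, 133.7]))
scene 298 213 (array([nan, nan]), array([nan, nan, nan]))
scene seat pred [324.2 205.8] pin top pred [324.4 192. ]
scene seat seen ~ (280+220/5,185+108/5)= [ 514.7 -194.1   24. ] pin top [ 514.3 -193.7   72. ] pivot [449.1 -57.1  73. ]<stdin>:10: RuntimeWarning: invalid value encountered in divide
```

Run:
```python
from h import *
np.set_printoptions(precision=1,suppress=True)
a=crop(cv2.imread("pics/t5.png"),322,200,30,40,9);b=crop(cv2.imread("pics/s5.png"),280,195,40,40,9)
c=crop(cv2.imread("pics/top0.png"),210,184,26,40,9)
cv2.imwrite("pics/v6.png",np.hstack([c[:360],a[:360],b[:360]])[:, :800])
print(c.shape,a.shape)
```

```text
(360, 234, 3) (360, 270, 3)
```

View pics/v6.png

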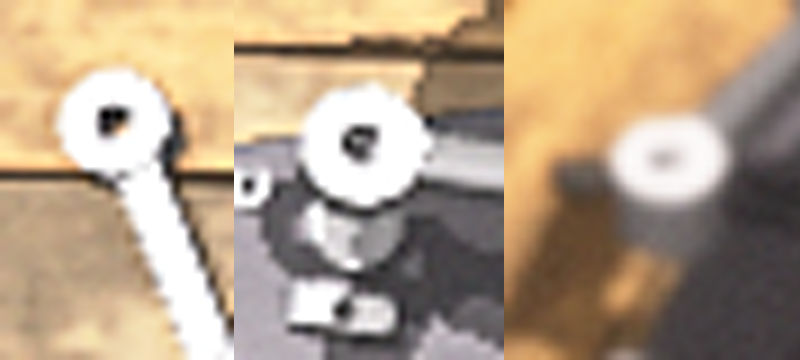

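```bash
python3 - <<'E'
from h import *
np.set_printoptions(precision=1,suppress=True)
for z in(133.7,):
  print("top",ray("top",(335.94,215.7),z),"scene",ray("scene",(297.9,212.2),z))
K,R,t=cal("top");K2,R2,t2=cal("scene")
P=[k@np.hstack([r,q[:,None]]) for k,r,q in((K,R,t),(K2,R2,t2))]
def tri(u,v):
    X=cv2.triangulatePoints(P[0],P[1],np.array(u,float),np.array(v,float)).ravel();return X[:3]/X[3]
print("boss top tri",tri((335.94,215.7),(297.9,212.2)))
print("seat tri",tri((399.1,223.6),(280+221.5/5-.5,185+108.5/5-.5)))
E
python3 -m jog '[{"dx":0,"dy":-0.001,"dz":-0.01,"wx":0,"wy":0,"wz":0,"grip":1},{"dx":0,"dy":0,"dz":-0.01,"wx":0,"wy":0,"wz":0,"grip":1},{"dx":0,"dy":0,"dz":-0.01,"wx":0,"wy":0,"wz":0,"grip":1},{"dx":0,"dy":0,"dz":0,"wx":0,"wy":0,"wz":0,"grip":1},{"dx":0,"dy":0,"dz":0,"wx":0,"wy":0,"wz":0,"grip":1}]'
python3 - <<'E'
from h import *
s=env.state();print(s["ee_pos"],s["ee_rot"],s["force"],s["torque"])
a=env.grab_frame("top")[:,:,::-1].copy();b=env.grab_frame("scene")[:,:,::-1].copy()
cv2.imwrite("pics/t7.png",a);cv2.imwrite("pics/s7.png",b)
cv2.imwrite("pics/v7.png",np.hstack([crop(a,320,205,30,45,8),crop(b,285,175,60,45,8)]))
E
```

```text
top [511.9 -48.4 133.7] scene [512.3 -46.8 133.7]
boss top tri [512.6 -48.3 132.2]
seat tri [ 517.1 -197.2   21.8]
time_s: 10.6
ee_pos: [509.5, -151.1, 83.4]
ee_rot: [-179.9, -0.0, 99.2]
force: [1.0, -0.7, -3.8]
gripper_width: 14.1
[ 509.50263122 -151.05767347   83.41059329] [-1.79948138e+02 -3.02650441e-02  9.91674451e+01] [ 1.03070638 -0.65013756 -3.78939072] [ 0.01089882 -0.16103075 -0.01047049]
```

View pics/v7.png

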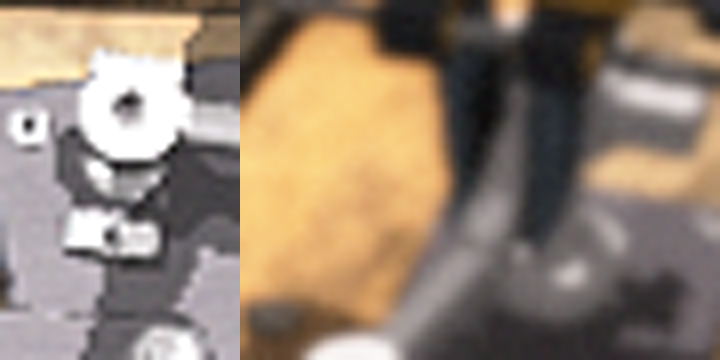

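At this height the boss sits within about 1 mm of straight above the nest, by both the camera and the robot's own readings. In the scene view the hub is over the pin, though the finger mostly hides it. I'll start down slowly and watch the forces.

```bash
python3 - <<'E'
from h import *
print(ray("top",(336.19,218.06),103.2))
E
python3 -m jog '[{"dx":-0.0005,"dy":0,"dz":-0.005,"wx":0,"wy":0,"wz":0,"grip":1},{"dx":0,"dy":0,"dz":-0.005,"wx":0,"wy":0,"wz":0,"grip":1},{"dx":0,"dy":0,"dz":-0.004,"wx":0,"wy":0,"wz":0,"grip":1},{"dx":0,"dy":0,"dz":-0.004,"wx":0,"wy":0,"wz":0,"grip":1},{"dx":0,"dy":0,"dz":0,"wx":0,"wy":0,"wz":0,"grip":1},{"dx":0,"dy":0,"dz":0,"wx":0,"wy":0,"wz":0,"grip":1}]'
python3 -c "
from h import *
s=env.state();print(s['ee_pos'],s['force'],s['torque'])"
```

```text
[512.50077186 -50.10111098 103.2       ]
time_s: 11.3
ee_pos: [509.2, -151.1, 65.9]
ee_rot: [-180.0, -0.0, 99.2]
force: [-0.7, -0.0, -3.9]
gripper_width: 13.9
[ 509.2314546  -151.14588088   65.85816998] [-6.50451350e-01 -9.47943065e-04 -3.91185438e+00] [-0.0230705  -0.1348691  -0.00349442]
```

```bash
python3 -m jog '[{"dx":0,"dy":0,"dz":-0.003,"wx":0,"wy":0,"wz":0,"grip":1},{"dx":0,"dy":0,"dz":-0.003,"wx":0,"wy":0,"wz":0,"grip":1},{"dx":0,"dy":0,"dz":-0.003,"wx":0,"wy":0,"wz":0,"grip":1},{"dx":0,"dy":0,"dz":0,"wx":0,"wy":0,"wz":0,"grip":1},{"dx":0,"dy":0,"dz":0,"wx":0,"wy":0,"wz":0,"grip":1}]'
python3 -m jog '[{"dx":0,"dy":0,"dz":-0.003,"wx":0,"wy":0,"wz":0,"grip":1},{"dx":0,"dy":0,"dz":-0.003,"wx":0,"wy":0,"wz":0,"grip":1},{"dx":0,"dy":0,"dz":-0.003,"wx":0,"wy":0,"wz":0,"grip":1},{"dx":0,"dy":0,"dz":0,"wx":0,"wy":0,"wz":0,"grip":1},{"dx":0,"dy":0,"dz":0,"wx":0,"wy":0,"wz":0,"grip":1},{"dx":0,"dy":0,"dz":0,"wx":0,"wy":0,"wz":0,"grip":1},{"dx":0,"dy":0,"dz":0,"wx":0,"wy":0,"wz":0,"grip":1}]'
python3 - <<'E'
from h import *
np.set_printoptions(precision=2,suppress=True)
for k in range(4):
    f=env.grab_frame("top" if k%2 else "scene");s=env.state();print(s["ee_pos"],s["ee_rot"],s["force"],s["torque"])
    cv2.imwrite(f"pics/f{k}.png",f[:,:,::-1])
a=cv2.imread("pics/f3.png");b=cv2.imread("pics/f2.png")
cv2.imwrite("pics/v8.png",np.hstack([crop(a,315,200,40,60,7),crop(b,285,170,70,60,7)]))
E
```

```text
time_s: 11.8
ee_pos: [509.2, -151.2, 56.9]
ee_rot: [-180.0, -0.0, 99.2]
force: [0.5, -0.0, -5.1]
gripper_width: 14.1
time_s: 12.5
ee_pos: [509.3, -151.2, 48.1]
ee_rot: [180.0, 0.0, 99.2]
force: [-0.8, 0.4, -3.9]
gripper_width: 13.5
[ 509.33 -151.17   48.09] [179.98   0.01  99.17] [-0.4   0.83 -3.59] [-0.04 -0.1   0.  ]
[ 509.28 -151.18   48.07] [179.99   0.    99.17] [ 0.31  0.42 -4.7 ] [-0.05 -0.1   0.04]
[ 509.29 -151.18   48.06] [179.99   0.01  99.17] [-0.17 -0.21 -5.06] [-0.04 -0.14 -0.01]
[ 509.26 -151.16   48.06] [179.99   0.    99.17] [-0.28  0.03 -3.01] [-0.04 -0.13 -0.01]
```

View pics/v8.png

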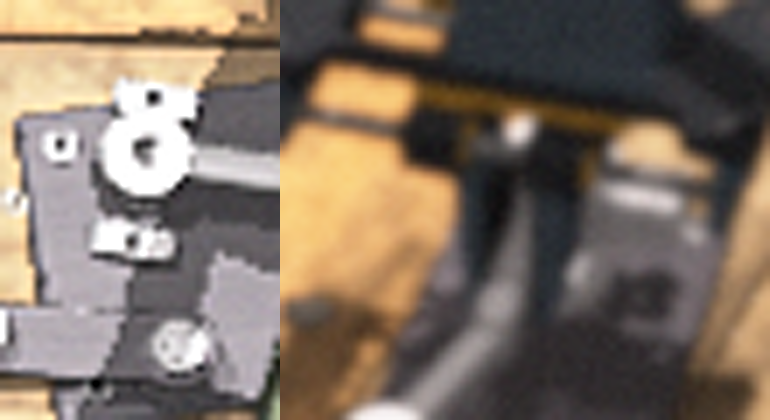

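Run:
```python
from h import *
print("small end",ray("top",(335.57,221.7),67.9)[:2],"nest 513,-50.4")
p=env.state()["ee_pos"];r=np.radians(99.17);print("hub pred",p[:2]-47*np.array([np.cos(r),np.sin(r)]),"seat 516,-197; bright hub-rim spot seen (319,188):",ray("scene",(319,188),74))
env.job_done()
```

```text
small end [510.7427987  -50.15283952] nest 513,-50.4
hub pred [ 516.75377638 -197.56332397] seat 516,-197; bright hub-rim spot seen (319,188): [ 534.05606854 -203.22962411   74.        ]
the job is handed in; nothing more can be done
```

I swung the strap clear, picked the lever up by its balance point and carried it level to the fixture. It is handed in at about 12.7 s of the 48 s, with the hub started over the pin and the gripper still holding it. The job reports no verdict.

Last checks before handing in:
- **Height:** the underside is about 44 mm above the bench, so there is about 20 mm of daylight to the seat. This comes from the tool height.
- **Hub:** from the tool pose, its centre is about 1 mm from the measured pin axis. I could not see the hub itself because the finger hid it. The evidence for a clean fit is that estimate and the steady wrist forces: side forces under about 1 N, vertical force no different from carrying it free.
- **Small end:** the last picture put it about 2.3 mm from straight above the nest. The look before, 35 mm higher, put it within 1 mm, so the two disagree slightly; both are inside the 9 mm allowed.
- **Level and grip:** the tool is vertical to within 0.1° and steady. The finger opening is about 14 mm on the 14 mm arm, with 35 N commanded.
- **Strap:** the pictures show it along the plate's long axis, at about 1.5 rad, well past 0.9.
- **Bystanders:** I kept clear of the oil can, flux jar and brass ring and felt no unexpected contact, but I did not re-measure where they stand.

The very first move commands were refused as invalid because I left keys out of the rows; nothing moved.

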